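Serve the rye roll with the tongs

TASK

Pick up the steel serving tongs by their arms, close their black jaws on the round dark rye roll, lift it off the bread board and hold it up over the middle of the blue plate, a hand's breadth or so above it. Handle the roll with the tongs only, never with the gripper itself, and leave the croissant, the muffin and everything else on the table where they are. Finish while still holding: the roll stays pinched in the tongs, in the air over the plate, and nothing is put down or let go.

Things in the scene. Friction and masses are not known exactly. Their poses are not given: they have to be found in the camera images.
- tongs: Steel serving tongs, 236 mm long, 120 g, lying flat, arms side by side. Origin on the underside, under the hinge at the tail; x runs along the middle line from hinge to jaws, y left, z up. Hinge and jaws are 34 mm tall (z 0 to 34 mm), the arms 26 mm (z 4 to 30 mm). A spring holds them open: the grip points take 3.5 N to start closing, 5 N when nearly shut.
- tongs_left: The left (+y) arm of the tongs with its black silicone jaw; origin at the tongs' own origin, x parallel to the tongs' x when fully open, turning towards the middle as the arms are squeezed (up to 0.22 rad each).
- tongs_right: The right (-y) arm with its jaw, the mirror image of the left.
- grip_left (a point): Where to hold the left arm: on its outer face, 17 mm above the underside, 109 mm ahead of the hinge, near the centre of mass. Fully open, the two grip points are 59 mm apart, outside to outside; with the jaws on the rye roll about 35 mm, and the arms there (30 mm fore and aft) are then parallel. Every 1 mm less here closes the jaws by 1.9 mm.
- grip_right (a point): The same on the right arm's outer face.
- jaw_left (a point): Middle of the inner face of the left jaw (a black cupped pad 48 mm long, 34 mm tall, 5 mm thick), 17 mm above the tongs' underside, 208 mm ahead of the hinge, so 100 mm ahead of the grip points. Fully open, the two jaw points are 99 mm apart.
- jaw_right (a point): The same on the right jaw.
- board: Pale wooden bread board, fixed, 140 mm (x) by 420 mm (y) and 18 mm thick, with a short handle at its -y end; origin under its centre. Three bakes stand on it in a row along its y, 130 mm apart, in any order.
- rye_roll: The round dark-brown rye roll with pale oat flakes on top: 52 mm across at its widest, 15 to 21 mm above its underside, 40 mm high, about 50 g. Origin: centre of the underside, z up.
- croissant: Golden croissant, a crescent about 85 mm long and 40 mm high, 50 g, on the board; origin underneath its middle.
- muffin: Muffin in a pale pleated paper case, 62 mm across, 54 mm high, 70 g, on the board; origin: centre of the underside.
- plate: The guest's empty blue plate, 190 mm across, rim 18 mm above the table, 380 g, loose; origin: centre of the underside, z up.
- jam_jar: Amber jam jar with a red lid, 64 mm across, 85 mm high; origin: centre of the underside.
- mug: White mug, 80 mm across, 92 mm high, handle at its +y; origin: centre of the underside.
- tumbler: Clear drinking glass, 74 mm across, 115 mm high; origin: centre of the underside.
- puzzle_box_small: Small cardboard puzzle box with a purple band, 70 by 70 by 58 mm high; origin: centre of the underside.

How it is judged:
By the outcome, as a careful person would: the job done as asked, in the order asked, and still so for the second after the job is handed in, while the arm keeps its last pose, push and grip.
It also fails if it takes over 48 s, if anything falls off the work surface, if the arm or the gripper's body presses on something with over 40 N, if the wrist force passes 120 N, or if a joint passes its speed limit or range.

ROBOT

A 6-joint arm with a two-finger parallel gripper is mounted at the origin on the work surface. World frame = base frame: x ahead of the robot, y to its left, z up, the work surface at z = 0. Lengths are in mm, angles in degrees, forces in N, time in s.
With the tool pointing down it reaches from about 350 to 850 mm from the base axis. Payload 8.1 kg.
Tool frame: the origin (TCP) lies midway between the tips of the shut fingers; the grasp point (between the pads) lies 19 mm behind it; z points along the fingers, y is the line along which they close (so a half turn about z gives the same grasp; the last joint's range is limited). The gripper opens to 85 mm and grips with 20 to 120 N. Pads are 22 mm wide; open, the fingers measure 114 mm over their backs; the gripper's body (76 mm by 85 mm) begins 54 mm behind the grasp point. The pads swing forward as they close: fully open they stand 13 mm farther back than shut.
Start: joints at [-72.731, 7.471, 85.268, -0, 87.261, -4.893], TCP at [226.356, -555.669, 231.292] pointing down, gripper open.
Joint ranges: [-169.43, 169.43], [-51.17, 129.36], [1.28, 143.12], [-76.62, 256.62], [0, 156.53], [-152.29, 152.29]. Speed limits (degrees/s): [136.94, 136.94, 159.86, 180, 180, 180].

INTERFACE

Orientations are given as [roll, pitch, yaw] about the fixed x, y, z axes, in that order (R = Rz(yaw) Ry(pitch) Rx(roll)).
In Python, from bench import r, viewer, sensors gives the robot as it stands (r), with the cameras (viewer) and the readings (sensors).
- The arm moves only by the tool steer_hand, called after "Call:" as a command line: name --argument value ..., lists and objects as JSON in quotes. Schema: {"type":"object","properties":{"motion":{"type":"array","items":{"type":"object","properties":{"rx":{"type":"number"},"ry":{"type":"number"},"rz":{"type":"number"},"tx":{"type":"number"},"ty":{"type":"number"},"tz":{"type":"number"},"jaw":{"type":"number"}},"additionalProperties":false,"required":["jaw"]},"minItems":1,"maxItems":8},"grip_n":{"type":"number"},"only":{"type":"string"},"quiet":{"type":"boolean"},"lines":{"type":"string"}},"required":["motion"],"additionalProperties":false}. motion is a list of rows, 1 to 8 of them, each an object with the fields rx, ry, rz (a rotation vector in shares of 180 degrees (1.0 is 180 degrees)), tx, ty, tz (the shift in normalised numbers (1 is 800 mm)), jaw (the finger opening in mm); a field left out counts as zero (the opening has to be given); each row is the pose to reach, as a shift and turn from the pose commanded when the call began, along the tool's axes at that moment; what a row does not reach only later rows make up. A row lasts 1/8 s, in which the tool goes at most 62.5 mm and 10.7 degrees, less where a joint would pass 70% of its speed; a pose out of reach is approached as far as the arm can. The fingers move at their own pace and stop on an object; grip_n is the grip in N (left out, the last holds). Time passes only in rows, so rows that do not move let the fingers close. The tool returns the time, the measured TCP pose, the force, the opening and the grip force at its end. only (a regular expression) keeps the lines of the reply that match it, lines (a string "A,B") keeps lines A to B, and quiet returns only ok. No shift or turn number may pass 1 either way. Input that does not fit is refused with a message, and nothing moves.
- sensors.sense(): the state, without advancing time (a new reading comes with each control period).
- viewer.snapshot(name): name is "scene" or "side" or "wrist"; returns a dict with "pixels" (480x640x3 uint8, blue, green, red), "fx", "fy", "cx", "cy" (pixels), "pose" (4x4, takes a point from camera to world coordinates). Camera axes: x right, y up, looking along -z (the intrinsics and any distortion apply to the point x, -y, -z); pixel columns grow to the right and rows downward; lengths in mm; the calibration is good to about 2 mm. The wrist camera is an equidistant fisheye: a pixel r from the principal point sees the ray r / f radians off the axis. A picture is of the moment at which its call begins. There is no depth.
- r.hand_in(): hands the job in; it is judged then, once.
The state is a dict: "time": time; "joint_pos": joint angles; "qd": joint speeds; "joint_efforts": joint torques, N m; "tool_pos": TCP position; "tcp_rot": TCP orientation; "ft_force": force on the tool from outside, world axes, zero at the start; "wrist_torque": the same for the moment, N m; "finger_gap": finger opening in mm; "grip_force": force on a finger pad.
Only numpy, scipy, OpenCV 4.12 (cv2) and the standard library are available. Lean on these libraries where they do the work, as an engineer would, in place of code of your own. Each camera call takes 0.05 s, during which the arm holds its last target. There are 200 camera calls.

## Working session

There is one attempt and no reset: what is moved stays moved. The work goes in short steps, Python scripts to look and compute and a tool call to move; the robot and the scene stay as the last step left them, time stands still between calls to the robot, and variables do not carry over. Pictures are saved under pics/ and viewed, at most 10 in all, crops included, and the job is handed in when it is done.

```bash
ls; mkdir -p pics; python3 - <<'E'
from bench import r, viewer, sensors
import cv2
for n in ("scene","side"):
    s=viewer.snapshot(n); cv2.imwrite(f"pics/{n}0.png",s["pixels"])
    print(n,s["fx"],s["fy"],s["cx"],s["cy"],s["pose"], s.keys())
st=sensors.sense(); print(st)
E
```

```text
bench.py
pics
scene 454.37071998436716 454.37071998436716 320.9281880887675 234.14550411904784 [[-2.50429683e-02 -6.18688917e-01  7.85236827e-01  1.59037274e+03]
 [ 9.99523795e-01 -1.33048072e-03  3.08287745e-02  6.73506709e+01]
 [-1.80286786e-02  7.85634937e-01  6.18427613e-01  9.15763236e+02]
 [ 0.00000000e+00  0.00000000e+00  0.00000000e+00  1.00000000e+00]] dict_keys(['pixels', 'fx', 'fy', 'cx', 'cy', 'pose'])
side 621.886235938458 621.886235938458 322.94370821375355 237.16878172003672 [[-9.11045033e-01  3.04971032e-01 -2.77470031e-01  4.65489871e+01]
 [-4.12298231e-01 -6.78212932e-01  6.08306985e-01  1.02156173e+03]
 [-2.66775435e-03  6.68595460e-01  7.43621540e-01  1.29748289e+03]
 [ 0.00000000e+00  0.00000000e+00  0.00000000e+00  1.00000000e+00]] dict_keys(['pixels', 'fx', 'fy', 'cx', 'cy', 'pose'])
{'time': 0.1, 'joint_pos': array([-7.27295048e+01,  7.51065909e+00,  8.53220448e+01,  2.74178034e-04,
        8.72607524e+01, -4.89415654e+00]), 'qd': array([ 0.05948843, -0.19714502, -0.17947428,  0.07176382,  0.06201415,
        0.0273711 ]), 'joint_efforts': array([ 1.25637929e-03, -5.70951104e+01, -5.01942980e+01, -2.03616728e-04,
        8.02969647e-03, -1.50684048e-05]), 'tool_pos': array([ 226.2304183 , -555.1975327 ,  230.36012795]), 'tcp_rot': array([-1.79906908e+02, -8.24609231e-03,  2.21646317e+01]), 'ft_force': array([1.09504016, 1.17659058, 0.41991162]), 'wrist_torque': array([-0.04950012,  0.04770477,  0.00272141]), 'grip_force': 0.0, 'finger_gap': 85.16942056437627}
```

View pics/scene0.png

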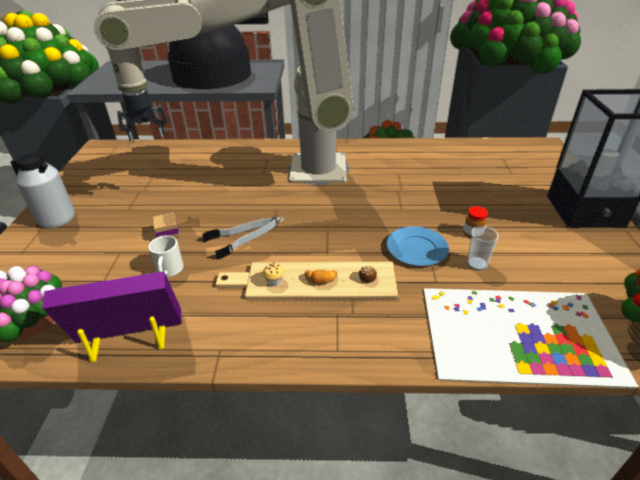

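View pics/side0.png

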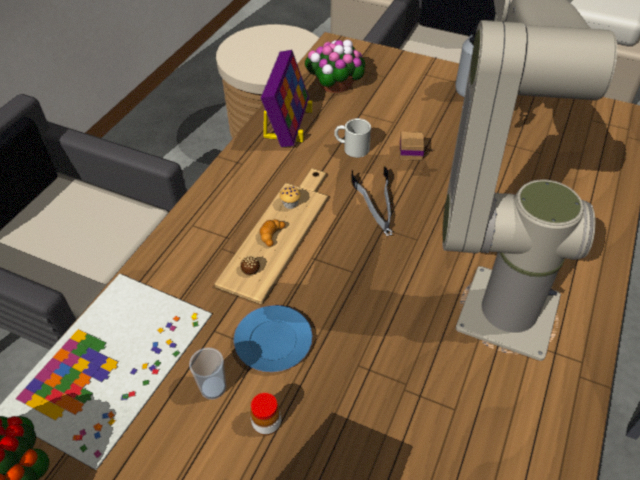

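Scene view: tongs with hinge at (280,218) and jaws at (210,236) and (222,252); rye roll (368,273); plate (418,246). The croissant is next to the roll and the muffin at the far end. Side view: hinge (389,231), jaws (355,180) and (388,172), roll (250,265), plate (273,338).

```bash
cat > h.py <<'E'
import numpy as np, cv2
from bench import r, viewer, sensors
def ray(s,u,v,fish=False):
    x,y=(u-s["cx"])/s["fx"],(v-s["cy"])/s["fy"]
    if fish:
        t=np.hypot(x,y); k=np.sin(t)/t if t>1e-9 else 1; d=np.array([x*k,-y*k,-np.cos(t)])
    else: d=np.array([x,-y,-1.])
    P=s["pose"]; d=P[:3,:3]@d
    return P[:3,3],d/np.linalg.norm(d)
def plane(s,uv,z,fish=False):
    o,d=ray(s,*uv,fish); return o+d*(z-o[2])/d[2]
def tri(a,b):
    (o1,d1),(o2,d2)=a,b
    t=np.linalg.lstsq(np.c_[d1,-d2],o2-o1,rcond=None)[0]
    p,q=o1+d1*t[0],o2+d2*t[1]; return (p+q)/2,np.linalg.norm(p-q)
def blobs(m,x0,y0,x1,y1,amin=15):
    k=np.zeros_like(m); k[y0:y1,x0:x1]=m[y0:y1,x0:x1]
    n,_,st,c=cv2.connectedComponentsWithStats(k)
    return sorted([(int(st[i,4]),c[i].round(1),st[i,:4].tolist()) for i in range(1,n) if st[i,4]>=amin],key=lambda t:-t[0])
E
python3 - <<'E'
from h import *
S={n:viewer.snapshot(n) for n in("scene","side")}
box={"scene":dict(t=(195,210,290,262),r=(355,260,382,288),p=(380,222,455,270)),"side":dict(t=(345,160,400,240),r=(236,252,264,280),p=(225,300,320,378))}
C={}
for n,s in S.items():
    h=cv2.cvtColor(s["pixels"],cv2.COLOR_BGR2HSV); H,Sa,V=[h[...,i] for i in range(3)]
    m={"jaw":((V<60)*255).astype(np.uint8),"steel":((Sa<60)&(V>=60))*np.uint8(255),"roll":((V<110))*np.uint8(255),"blue":((H>95)&(H<125)&(Sa>90))*np.uint8(255)}
    for k,b in(("jaw","t"),("steel","t"),("roll","r"),("blue","p")):
        bl=blobs(m[k],*box[n][b])[:3]; C[n,k]=bl; print(n,k,bl)
p=lambda k,i=0:tri(ray(S["scene"],*C["scene",k][i][1]),ray(S["side"],*C["side",k][i][1]))
print("roll",p("roll"),plane(S["scene"],C["scene","roll"][0][1],38),plane(S["side"],C["side","roll"][0][1],38))
print("plate",p("blue"),plane(S["scene"],C["scene","blue"][0][1],12),plane(S["side"],C["side","blue"][0][1],12))
for n in S:
    for b in C[n,"jaw"]: print(n,"jaw",plane(S[n],b[1],17).round(1))
print("hinge",plane(S["scene"],(280,218),25),plane(S["side"],(389,231),25))
E
cat > crop.py <<'E'
E
python3 - <<'E'
from h import *
a=viewer.snapshot("scene")["pixels"][200:270,190:300]; b=viewer.snapshot("side")["pixels"][155:245,335:410]
a=cv2.resize(a,(440,280),interpolation=2); b=cv2.resize(b,(300,360),interpolation=2)
o=np.zeros((360,740,3),np.uint8); o[:280,:440]=a; o[:,440:]=b; cv2.imwrite("pics/crop1.png",o)
E
```

```text
scene jaw [(130, array([210.7, 234.8]), [203, 230, 17, 12]), (116, array([222.2, 252.4]), [215, 245, 16, 14])]
scene steel [(749, array([249.9, 230.4]), [219, 217, 62, 35])]
scene roll [(122, array([365.4, 277.5]), [359, 271, 16, 12])]
scene blue [(1851, array([417.1, 245.8]), [387, 227, 61, 39])]
side jaw [(201, array([389.3, 186.1]), [384, 167, 11, 49]), (79, array([355.3, 179.6]), [352, 171, 10, 18]), (65, array([377.6, 209.3]), [371, 198, 17, 24])]
side steel [(479, array([377.4, 207.7]), [355, 180, 37, 56])]
side roll [(181, array([251.8, 267.3]), [241, 258, 20, 17])]
side blue [(4010, array([272.7, 338.1]), [234, 306, 78, 65])]
roll (array([650.92186762, 152.9571085 ,  20.33607619]), np.float64(2.165830208402919)) [670.30950792 152.11131856  38.        ] [642.29423337 163.8200868   38.        ]
plate (array([501.39768229, 321.0348557 ,  13.02788277]), np.float64(0.8900369783618599)) [500.51876547 321.66118685  12.        ] [501.61029738 320.02579681  12.        ]
scene jaw [ 453.3 -331.9   17. ]
scene jaw [ 540.2 -277.6   17. ]
side jaw [ 428.1 -294.2   17. ]
side jaw [ 531.6 -279.    17. ]
side jaw [ 425.1 -189.    17. ]
hinge [ 372.76481981 -115.54008338   25.        ] [ 363.64530083 -115.53163536   25.        ]
```

View pics/crop1.png

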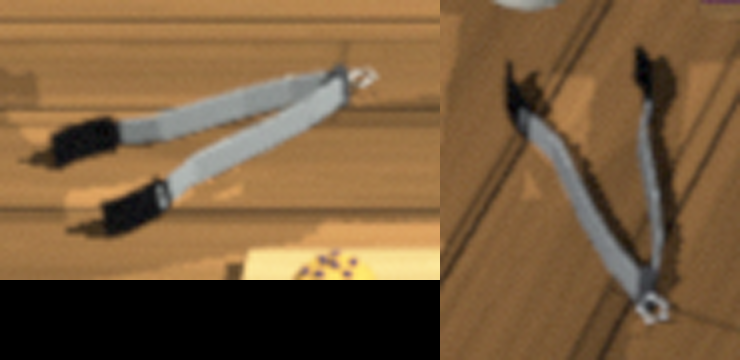

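Crop: the hinge barrel is at scene (276,219.5) / side (387,226), with a wire ring beyond it. The jaws are at scene (211.7,235.2) and (224.5,251.2), and at side (386,173) and (354,179.5).

```bash
python3 - <<'E'
from h import *
A=viewer.snapshot("scene");B=viewer.snapshot("side")
for n,a,b,z in(("hinge",(276.2,219.5),(387,226.2),20),("jawR?",(211.7,235.2),(385.7,173),17),("jawL?",(224.5,251.2),(353.7,179.5),17)):
    print(n,*[np.round(t,1) for t in (*tri(ray(A,*a),ray(B,*b)),plane(A,a,z),plane(B,b,z))])
E
```

```text
hinge [ 376.  -129.6   22.9] 4.1 [ 374.4 -128.5   20. ] [ 376.4 -134.9   20. ]
jawR? [ 456.8 -330.9   22.7] 10.4 [ 455.4 -328.3   17. ] [ 458.3 -344.3   17. ]
jawL? [ 535.4 -272.5   19.4] 3.7 [ 534.5 -271.6   17. ] [ 536.2 -277.4   17. ]
```

The manual's scale: shifts go in shares of 800 mm and turns go in shares of 180 degrees. Converting my numbers, 324 mm / 800 = 0.405, 284 mm / 800 = 0.355, -80 degrees / 180 = -0.4444.

Call:
steer_hand --motion '[{"rz":-0.0556,"tx":0.05,"ty":-0.0363,"jaw":85},{"rz":-0.1111,"tx":0.1013,"ty":-0.0725,"jaw":85},{"rz":-0.1667,"tx":0.1525,"ty":-0.1088,"jaw":85},{"rz":-0.2222,"tx":0.2025,"ty":-0.145,"jaw":85},{"rz":-0.2778,"tx":0.2538,"ty":-0.1813,"jaw":85},{"rz":-0.3333,"tx":0.3038,"ty":-0.2175,"jaw":85},{"rz":-0.3889,"tx":0.355,"ty":-0.2538,"jaw":85},{"rz":-0.4444,"tx":0.405,"ty":-0.29,"jaw":85}]' --grip_n 20

```text
time: 1.4
tool_pos: [439.6, -217.2, 231.6]
tcp_rot: [180.0, 0.0, 102.5]
ft_force: [1.2, -0.9, 0.3]
finger_gap: 84.8
grip_force: 0.0
```

Call:
steer_hand --motion '[{"rz":-0.0444,"jaw":85},{"rz":-0.0889,"jaw":85},{"rz":-0.1294,"jaw":85},{"rz":-0.1294,"jaw":85},{"rz":-0.1294,"jaw":85},{"rz":-0.1294,"jaw":85}]'

```text
time: 2.15
tool_pos: [438.9, -218.7, 231.3]
tcp_rot: [180.0, 0.0, 125.4]
ft_force: [-0.9, 0.7, -0.0]
finger_gap: 85.2
grip_force: 0.0
```

```bash
python3 - <<'E'
from h import *
s=viewer.snapshot("wrist"); cv2.imwrite("pics/wrist1.png",s["pixels"]); print(s["fx"],s["cx"],s["cy"],s["pose"].round(3))
E
```

```text
371.64829954431775 324.4494707307103 239.53388681734313 [[ 8.15000e-01 -5.50000e-01 -1.82000e-01  3.92379e+02]
 [ 5.80000e-01  7.74000e-01  2.56000e-01 -1.51603e+02]
 [-0.00000e+00 -3.14000e-01  9.49000e-01  3.74657e+02]
 [ 0.00000e+00  0.00000e+00  0.00000e+00  1.00000e+00]]
```

View pics/wrist1.png

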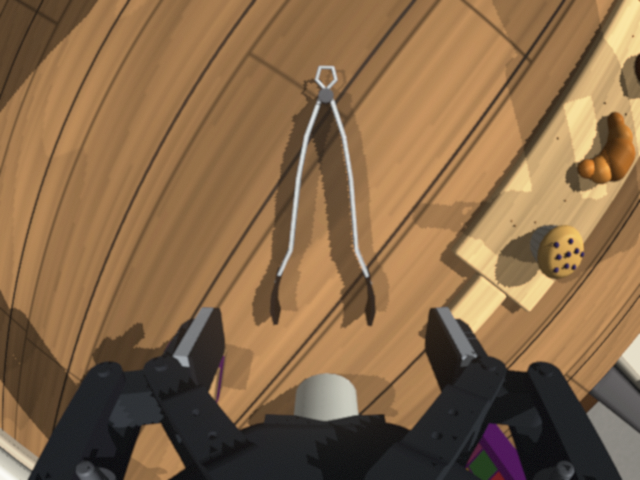

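The wrist view shows the hinge at (326,95), jaw centres near (276,300) and (370,300), and arm bends at about (292,248) and (357,248).

```bash
python3 - <<'E'
from h import *
s=viewer.snapshot("wrist"); im=s["pixels"]; h=cv2.cvtColor(im,cv2.COLOR_BGR2HSV)
dark=(h[...,2]<45)*np.uint8(255)
for b in blobs(dark,262,270,385,328)[:3]: print(b)
P=lambda uv,z:plane(s,uv,z,True)
hinge=P((326,95),34)
J=[P(b[1],17) for b in blobs(dark,262,270,385,328)[:2]]
m=(J[0]+J[1])/2; d=m-hinge; print(hinge.round(1),[j.round(1) for j in J],np.linalg.norm((J[0]-J[1])),np.linalg.norm(d[:2]),np.degrees(np.arctan2(d[1],d[0])))
e=J[0]-J[1];print(np.degrees(np.arctan2(e[1],e[0])))
# arm centroids (steel) per row, on plane z=30 top
st=((h[...,1]<70)&(h[...,2]>140))
for v in (150,175,200,225):
    c=np.flatnonzero(st[v,270:380])+270
    a,b=c[c<325].mean(),c[c>325].mean(); pa,pb=P((a,v),28),P((b,v),28); M=(pa+pb)/2
    print(v,a,b,M.round(1),np.linalg.norm(pa-pb).round(1),"fromhinge",np.linalg.norm((M-hinge)[:2]).round(1),np.degrees(np.arctan2(*(M-hinge)[1::-1])).round(1))
E
```

```text
Traceback (most recent call last):
IndexError: list index out of range
```

```bash
python3 - <<'E'
from h import *
s=viewer.snapshot("wrist"); im=s["pixels"]; h=cv2.cvtColor(im,cv2.COLOR_BGR2HSV)
dark=((h[...,2]<75)&(h[...,1]<110))*np.uint8(255)
B=blobs(dark,262,270,385,328)
for b in B[:4]: print(b)
P=lambda uv,z:plane(s,uv,z,True)
hinge=P((326,95),34)
st=((h[...,1]<70)&(h[...,2]>130))
for v in (130,150,175,200,225,240):
    c=np.flatnonzero(st[v,270:380])+270
    a,b=c[c<325].mean(),c[c>325].mean(); pa,pb=P((a,v),28),P((b,v),28); M=(pa+pb)/2
    print(v,a,b,M.round(1),np.linalg.norm(pa-pb).round(1),"fromhinge",np.linalg.norm((M-hinge)[:2]).round(1),np.degrees(np.arctan2(*(M-hinge)[1::-1])).round(1))
J=[P(q,17) for q in ((276,300),(370,300))] if len(B)<2 else [P(b[1],17) for b in B[:2]]
m=(J[0]+J[1])/2; d=m-hinge; print(hinge.round(1),[j.round(1) for j in J],np.linalg.norm((J[0]-J[1])),np.linalg.norm(d[:2]),np.degrees(np.arctan2(d[1],d[0])))
e=J[1]-J[0];print(np.degrees(np.arctan2(e[1],e[0])))
E
```

```text
(178, array([274. , 300.3]), [270, 277, 10, 46])
(149, array([370.3, 299.3]), [365, 277, 9, 48])
130 308.0 342.0 [ 397.5 -158.3   28. ] 31.3 fromhinge 32.2 -56.1
150 304.0 345.5 [ 408.2 -173.7   28. ] 38.5 fromhinge 50.9 -55.8
175 298.5 350.0 [ 421.5 -193.2   28. ] 48.4 fromhinge 74.5 -55.8
200 295.5 352.0 [ 435.1 -213.1   28. ] 53.9 fromhinge 98.6 -55.7
225 293.0 354.0 [ 449.3 -233.5   28. ] 59.3 fromhinge 123.5 -55.6
240 291.5 355.0 [ 458.  -246.1   28. ] 62.6 fromhinge 138.9 -55.6
[ 379.6 -131.6   34. ] [array([ 456.5, -336.7,   17. ]), array([ 541. , -274.8,   17. ])] 104.74221489854143 211.053556793423 -55.61833210587113
36.190500004813174
```

Scaled: 229 mm / 800 = 0.2863, -3.6 mm / 800 = -0.0045, 1 degrees / 180 = 0.0056.

Call:
steer_hand --motion '[{"rz":0.0056,"tx":-0.0045,"tz":0.0375,"jaw":85},{"rz":0.0056,"tx":-0.0045,"tz":0.0875,"jaw":85},{"rz":0.0056,"tx":-0.0045,"tz":0.1375,"jaw":85},{"rz":0.0056,"tx":-0.0045,"tz":0.1875,"jaw":85},{"rz":0.0056,"tx":-0.0045,"tz":0.225,"jaw":85},{"rz":0.0056,"tx":-0.0045,"tz":0.2563,"jaw":85},{"rz":0.0056,"tx":-0.0045,"tz":0.275,"jaw":85},{"rz":0.0056,"tx":-0.0045,"tz":0.2863,"jaw":85}]'

```text
time: 3.3
tool_pos: [440.9, -221.5, 1.8]
tcp_rot: [-180.0, -0.0, 124.4]
ft_force: [0.2, -0.1, 0.3]
finger_gap: 84.7
grip_force: 0.0
```

Call:
steer_hand --motion '[{"jaw":70},{"jaw":62},{"jaw":56},{"jaw":50},{"jaw":46},{"jaw":46},{"jaw":46},{"jaw":46}]' --grip_n 20

```text
time: 4.3
tool_pos: [442.8, -222.7, 4.4]
tcp_rot: [179.9, 0.2, 124.5]
ft_force: [-1.2, 0.2, 8.1]
finger_gap: 46.0
grip_force: 6.5
```

```bash
python3 - <<'E'
from h import *
s=viewer.snapshot("wrist"); cv2.imwrite("pics/wrist2.png",s["pixels"])
E
```

```text
(no output)
```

View pics/wrist2.png

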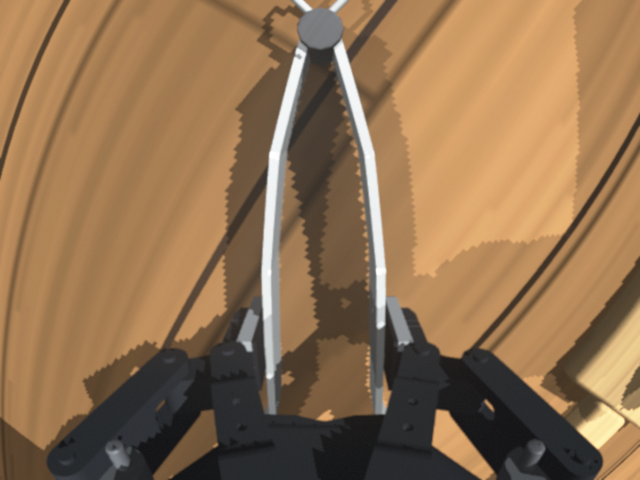

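The wrist view shows the pads on both arms, with the hinge at (320,30) and the arms symmetric. The fingertips are lightly touching the table (8 N), so I lift.

Scaled: -140 mm / 800 = -0.175, -130 mm / 800 = -0.1625.

Call:
steer_hand --motion '[{"tz":-0.005,"jaw":46},{"tz":-0.0125,"jaw":46},{"tz":-0.0313,"jaw":46},{"tz":-0.0625,"jaw":46},{"tz":-0.1,"jaw":46},{"tz":-0.1375,"jaw":46},{"tz":-0.1625,"jaw":46},{"tz":-0.175,"jaw":46}]'

```text
time: 5.35
tool_pos: [441.7, -221.9, 144.5]
tcp_rot: [179.9, 0.1, 124.5]
ft_force: [-0.8, -0.1, -1.4]
finger_gap: 45.8
grip_force: 3.9
```

Call:
steer_hand --motion '[{"jaw":46},{"jaw":46}]'

```text
time: 5.6
tool_pos: [440.4, -221.2, 141.3]
tcp_rot: [-180.0, -0.1, 124.5]
ft_force: [0.0, 0.5, -1.5]
finger_gap: 45.8
grip_force: 3.9
```

```bash
python3 - <<'E'
from h import *
A=viewer.snapshot("scene");B=viewer.snapshot("side")
a=A["pixels"][150:300,180:400]; b=B["pixels"][80:260,220:440]
o=np.zeros((540,800,3),np.uint8); o[:273,:400]=cv2.resize(a,(400,273),interpolation=2); o[:327,400:]=cv2.resize(b,(400,327),interpolation=2); cv2.imwrite("pics/c2.png",o[:330])
for n,s,bx in(("scene",A,(352,258,384,290)),("side",B,(232,248,268,284))):
    h=cv2.cvtColor(s["pixels"],cv2.COLOR_BGR2HSV); x0,y0,x1,y1=bx
    print(n); 
    for v in range(y0,y1): print(v,' '.join('%3d/%3d'%(h[v,u,2],h[v,u,0]) for u in range(x0,x1,2))) if n=="scene" and v%2==0 else None
E
```

```text
scene
258 173/ 16 175/ 16 175/ 15 173/ 15 172/ 16 174/ 16 173/ 16 174/ 16 193/ 16 206/ 16 216/ 16 215/ 16 214/ 16 214/ 16 210/ 16 212/ 16
260 177/ 16 176/ 16 178/ 16 177/ 16 177/ 16 178/ 16 191/ 16 206/ 16 216/ 16 217/ 16 218/ 16 217/ 16 215/ 16 213/ 16 215/ 16 215/ 16
262 244/ 21 244/ 22 243/ 22 244/ 22 244/ 22 246/ 22 245/ 21 245/ 21 245/ 22 245/ 22 246/ 22 245/ 22 246/ 22 246/ 22 246/ 22 246/ 22
264 253/ 24 252/ 25 253/ 25 253/ 25 253/ 25 253/ 25 253/ 24 253/ 24 253/ 25 253/ 25 253/ 25 253/ 25 253/ 25 253/ 25 253/ 25 253/ 25
266 252/ 24 252/ 24 252/ 24 252/ 24 251/ 24 242/ 22 238/ 22 188/ 18 225/ 20 232/ 21 245/ 22 252/ 24 252/ 24 252/ 24 252/ 24 252/ 24
268 248/ 23 248/ 22 248/ 22 248/ 23 227/ 19 143/ 17 162/ 18 166/ 17 207/ 19 182/ 17 191/ 16 220/ 17 246/ 23 247/ 23 247/ 23 247/ 23
270 245/ 22 245/ 23 246/ 22 233/ 
[... 591 characters left out ...]
 13 188/ 18 240/ 21 245/ 22 245/ 22
280 207/ 18 153/ 18 144/ 18 142/ 18 111/ 18  50/ 14  41/ 11  50/ 14  54/ 14  67/ 12  85/ 14 158/ 16 216/ 18 235/ 20 249/ 23 249/ 23
282 247/ 23 245/ 22 207/ 18 153/ 18 137/ 18  91/ 19  81/ 19  76/ 18  80/ 16 147/ 17 189/ 18 219/ 18 221/ 18 230/ 19 248/ 22 248/ 23
284 247/ 23 247/ 23 248/ 23 246/ 23 244/ 23 221/ 19 218/ 18 209/ 18 216/ 18 219/ 18 219/ 18 219/ 19 220/ 19 242/ 22 247/ 23 247/ 23
286 247/ 23 247/ 23 247/ 23 247/ 23 243/ 22 247/ 23 240/ 21 233/ 20 226/ 20 220/ 19 221/ 19 222/ 19 243/ 22 248/ 23 248/ 23 248/ 23
288 251/ 24 251/ 24 251/ 24 251/ 23 247/ 22 250/ 23 250/ 23 250/ 24 249/ 23 249/ 23 249/ 23 249/ 23 250/ 24 250/ 23 250/ 24 250/ 23
side
```

View pics/c2.png

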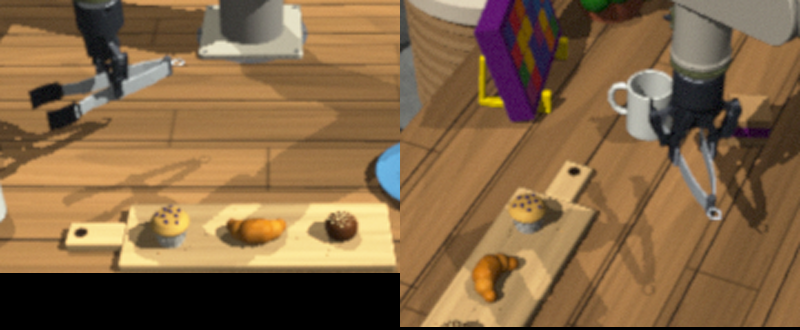

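Tongs held; roll silhouette in the scene is centred at about (368.2,274.5). I'll measure it from both views and check the tongs' pitch.

```bash
python3 - <<'E'
from h import *
A=viewer.snapshot("scene");B=viewer.snapshot("side")
h=cv2.cvtColor(B["pixels"],cv2.COLOR_BGR2HSV)
for v in range(252,282,2): print(v,' '.join('%3d/%2d'%(h[v,u,2],h[v,u,0]) for u in range(234,268,2)))
for z in (36,40): print(z,plane(A,(368.2,274.5),z).round(1),plane(B,(249.8,265.5),z).round(1))
print(tri(ray(A,368.2,274.5),ray(B,249.8,265.5)))
# board mask
for n,s in(("A",A),("B",B)):
    q=cv2.cvtColor(s["pixels"],cv2.COLOR_BGR2HSV)
    m=((q[...,0]>19)&(q[...,0]<28)&(q[...,2]>225)&(q[...,1]<150))*np.uint8(255)
    print(n,blobs(m,200,150,420,310,200)[:3])
E
```

```text
252 119/15 176/18 220/17 216/18 224/18 229/19 227/19 216/18 216/18 220/18 217/18 216/18 212/17 212/18 218/18 221/18 227/19
254 147/17 216/18 214/18 222/18 228/18 228/18 220/18 216/17 218/17 218/17 218/18 213/18 214/17 216/17 216/17 224/18 230/19
256 206/18 214/18 219/18 227/18 228/19 222/18 201/17 189/18 159/17 176/18 208/18 196/17 191/17 188/17 164/18 224/19 227/19
258 216/18 215/18 220/18 218/18 220/18 159/18 143/17 170/18 152/17 129/17 132/18  99/16 110/18 112/18 117/18 140/17 210/18
260 214/18 222/18 227/18 226/19 150/16 127/16 154/18 167/17 149/18 147/18 104/15 131/19  92/15 116/18 122/17 115/18 170/17
262 219/18 226/19 228/19 190/17 113/13 111/15 123/15 145/17 156/18 134/16  97/13  77/13  55/12 114/17 121/17 119/18 152/18
264 225/18 227/19 220/18 163/16  94/13 123/14 137/14 146/16 115/13 160/18 147/17  77/14  48/13 103/17 119/18 118/19 188/18
266 229/19 223/19 202/17 139/17  88/14 133/15 141/14 151/14 141/15 134/16  87/11  65/11  46/12  98/18 118/17 129/19 210/18
268 227/19 200/18 174/17 145/17  90/12  92/11 110/12 112/12 108/13  96/14  72/11  54/12  46/15 109/18 118/18 184/17 
[... 370 characters left out ...]
21/18
276 216/17 214/18 213/17 194/17 186/18 177/18 169/18 171/18 191/18 206/17 226/19 227/18 227/19 220/18 213/18 218/18 224/18
278 219/18 217/17 219/18 221/18 221/17 210/18 209/17 219/18 227/19 227/18 225/18 225/18 225/18 217/18 217/18 221/18 232/19
280 215/17 219/18 219/18 222/18 219/17 210/17 218/18 225/19 227/18 225/18 225/18 226/19 212/17 196/18 220/18 227/19 235/20
36 [656.  160.8  36. ] [651.  159.3  36. ]
40 [660.3 160.3  40. ] [649. 162.  40.]
(array([652.39655132, 159.6490576 ,  33.88301737]), np.float64(3.4059645956147913))
A [(1612, array([363. , 280.8]), [316, 262, 81, 34]), (508, array([242.1, 281.4]), [217, 264, 52, 32]), (219, array([306.4, 268.2]), [291, 262, 34, 17])]
B []
```

Scaled: 309 mm / 800 = 0.3863, 278 mm / 800 = 0.3475, -55.5 degrees / 180 = -0.3083.

Call:
steer_hand --motion '[{"rz":-0.0167,"tx":0.015,"ty":0.0188,"jaw":46},{"rz":-0.0444,"tx":0.0463,"ty":0.0575,"jaw":46},{"rz":-0.0889,"tx":0.0938,"ty":0.1163,"jaw":46},{"rz":-0.1333,"tx":0.14,"ty":0.1738,"jaw":46},{"rz":-0.1833,"tx":0.1875,"ty":0.2325,"jaw":46},{"rz":-0.2333,"tx":0.2375,"ty":0.2938,"jaw":46},{"rz":-0.2778,"tx":0.2813,"ty":0.3475,"jaw":46},{"rz":-0.3083,"tx":0.3125,"ty":0.3863,"jaw":46}]'

```text
time: 6.8
tool_pos: [554.3, 162.0, 141.7]
tcp_rot: [180.0, -0.0, -179.7]
ft_force: [0.4, -1.4, -0.7]
finger_gap: 46.0
grip_force: 3.9
```

Call:
steer_hand --motion '[{"jaw":46},{"jaw":46},{"jaw":46}]'

```text
time: 7.18
tool_pos: [554.1, 158.3, 142.0]
tcp_rot: [-180.0, -0.0, 179.9]
ft_force: [0.3, -0.4, -1.4]
finger_gap: 46.4
grip_force: 3.9
```

```bash
python3 - <<'E'
from h import *
A=viewer.snapshot("scene");B=viewer.snapshot("side")
a=A["pixels"][180:300,300:440]; b=B["pixels"][180:320,200:360]
o=np.zeros((350,800,3),np.uint8); o[:343,:400]=cv2.resize(a,(400,343),interpolation=2); o[:,400:]=cv2.resize(b,(400,350),interpolation=2); cv2.imwrite("pics/c3.png",o)
E
```

```text
(no output)
```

View pics/c3.png

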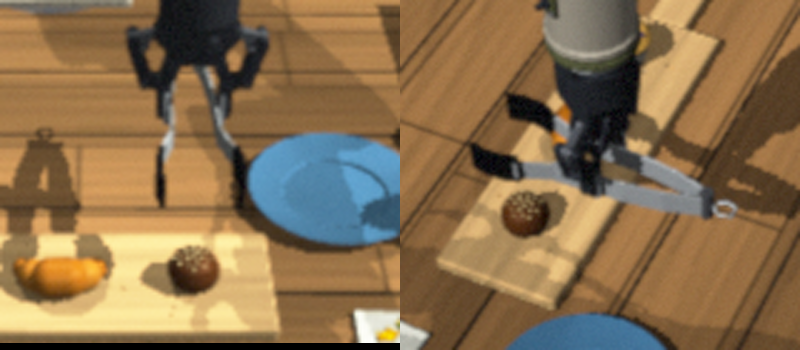

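Scene crop: jaws straddle the roll at scene (356,242) and (384,241.6). Side: jaws at (249,225) and (236,244), hinge at (323,261).

```bash
python3 - <<'E'
from h import *
A=viewer.snapshot("scene");B=viewer.snapshot("side")
for a,b in(((356,242.3),(249.2,224.8)),((384,241.6),(236.2,244.3))):
    p,g=tri(ray(A,*a),ray(B,*b)); print(p.round(1),g.round(1))
for z in (140,150,160,170): print(z,plane(B,(323.2,261.2),z).round(1))
for a in((356,242.3),(384,241.6)): print([plane(A,a,z).round(1) for z in(150,155,160)])
for a in((249.2,224.8),(236.2,244.3)): print([plane(B,a,z).round(1) for z in(150,155,160)])
E
```

```text
[659.4 123.7 154.7] 1.7
[656.4 196.4 155.8] 0.9
140 [445.6 145.7 140. ]
150 [442.2 153.2 150. ]
160 [438.8 160.8 160. ]
170 [435.3 168.4 170. ]
[array([652.9, 123.3, 150. ]), array([659., 123., 155.]), array([665.1, 122.6, 160. ])]
[array([649.7, 197.8, 150. ]), array([655.9, 196.9, 155. ]), array([662. , 196.1, 160. ])]
[array([662., 121., 150.]), array([659.4, 124.9, 155. ]), array([656.7, 128.9, 160. ])]
[array([659.4, 191.8, 150. ]), array([656.7, 195.4, 155. ]), array([654.1, 199. , 160. ])]
```

Scaled: 116 mm / 800 = 0.145, 114 mm / 800 = 0.1425.

Call:
steer_hand --motion '[{"tx":0.0038,"tz":0.0125,"jaw":46},{"tx":0.0038,"tz":0.0375,"jaw":46},{"tx":0.0038,"tz":0.0688,"jaw":46},{"tx":0.0038,"tz":0.1,"jaw":46},{"tx":0.0038,"tz":0.1213,"jaw":46},{"tx":0.0038,"tz":0.135,"jaw":46},{"tx":0.0038,"tz":0.1425,"jaw":46},{"tx":0.0038,"tz":0.145,"jaw":46}]'

```text
time: 8.38
tool_pos: [551.6, 159.5, 26.4]
tcp_rot: [180.0, 0.0, 180.0]
ft_force: [0.3, 0.2, -2.6]
finger_gap: 46.0
grip_force: 3.9
```

Call:
steer_hand --motion '[{"jaw":46},{"jaw":46}]'

```text
time: 8.62
tool_pos: [551.9, 159.6, 27.1]
tcp_rot: [180.0, 0.1, 180.0]
ft_force: [-0.3, 0.5, -1.3]
finger_gap: 45.6
grip_force: 3.9
```

```bash
python3 - <<'E'
from h import *
A=viewer.snapshot("scene");B=viewer.snapshot("side")
a=A["pixels"][200:305,310:430]; b=B["pixels"][200:305,200:320]
o=np.hstack([cv2.resize(x,(400,350),interpolation=2) for x in(a,b)]); cv2.imwrite("pics/c4.png",o)
E
```

```text
(no output)
```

View pics/c4.png

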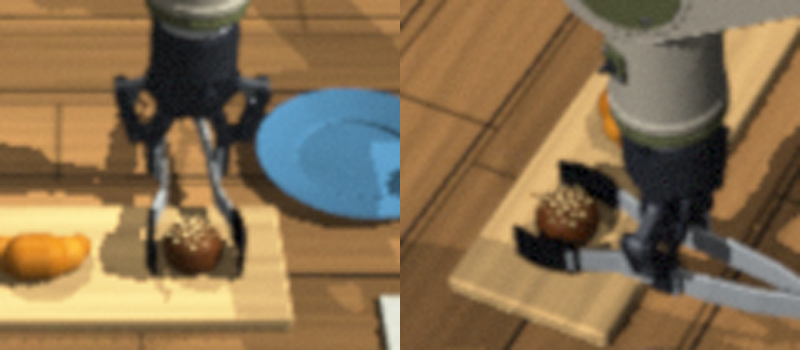

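Close to 30 call with force 40: gap stops at ~35.

The roll sits centred between the jaws: in the side crop the jaw mid is at (566,215) and the roll at (568,215). Closing lowers the pads by about 2 mm, so I keep this height and squeeze.

Call:
steer_hand --motion '[{"jaw":43},{"jaw":40},{"jaw":37},{"jaw":34},{"jaw":30},{"jaw":26},{"jaw":26},{"jaw":26}]' --grip_n 40

```text
time: 9.72
tool_pos: [551.3, 159.5, 26.3]
tcp_rot: [180.0, -0.0, 180.0]
ft_force: [-1.1, 0.8, -0.1]
finger_gap: 32.8
grip_force: 39.7
```

Call:
steer_hand --motion '[{"jaw":26},{"jaw":26},{"tz":-0.0013,"jaw":26},{"tz":-0.0038,"jaw":26},{"tz":-0.0075,"jaw":26},{"tz":-0.0125,"jaw":26},{"tz":-0.0188,"jaw":26},{"tz":-0.025,"jaw":26}]'

```text
time: 10.72
tool_pos: [551.4, 159.5, 46.8]
tcp_rot: [180.0, 0.0, 180.0]
ft_force: [0.5, 0.1, -1.8]
finger_gap: 32.9
grip_force: 39.8
```

```bash
python3 - <<'E'
from h import *
A=viewer.snapshot("scene");B=viewer.snapshot("side")
a=A["pixels"][200:305,310:430]; b=B["pixels"][200:305,200:320]
o=np.hstack([cv2.resize(x,(400,350),interpolation=2) for x in(a,b)]); cv2.imwrite("pics/c5.png",o)
E
```

```text
(no output)
```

View pics/c5.png

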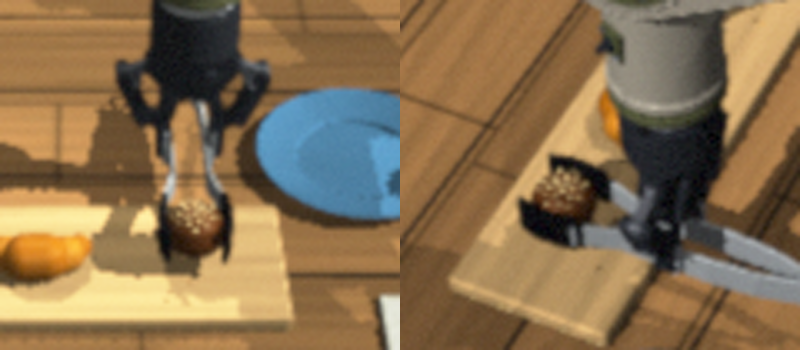

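Roll pinched and off the board. Now up, then across to the plate.

Call:
steer_hand --motion '[{"tz":-0.0188,"jaw":26},{"tz":-0.05,"jaw":26},{"tx":0.0125,"ty":0.0125,"tz":-0.075,"jaw":26},{"tx":0.0438,"ty":0.0463,"tz":-0.085,"jaw":26},{"tx":0.0875,"ty":0.0925,"tz":-0.085,"jaw":26},{"tx":0.1313,"ty":0.1375,"tz":-0.085,"jaw":26},{"tx":0.1688,"ty":0.1775,"tz":-0.085,"jaw":26},{"tx":0.1913,"ty":0.2013,"tz":-0.085,"jaw":26}]'

```text
time: 11.82
tool_pos: [397.0, 322.1, 115.3]
tcp_rot: [180.0, 0.0, -180.0]
ft_force: [0.4, -0.3, -2.1]
finger_gap: 32.8
grip_force: 40.0
```

Call:
steer_hand --motion '[{"jaw":26},{"jaw":26},{"jaw":26},{"jaw":26}]'

```text
time: 12.32
tool_pos: [399.0, 320.0, 114.4]
tcp_rot: [-180.0, 0.0, 179.9]
ft_force: [1.2, 0.2, -2.2]
finger_gap: 32.6
grip_force: 40.0
```

```bash
python3 - <<'E'
from h import *
A=viewer.snapshot("scene");B=viewer.snapshot("side")
a=A["pixels"][170:290,320:500]; b=B["pixels"][220:400,180:390]
o=np.hstack([cv2.resize(a,(420,280),interpolation=2),cv2.resize(b,(327,280),interpolation=2)]); cv2.imwrite("pics/c6.png",o)
E
```

```text
(no output)
```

View pics/c6.png

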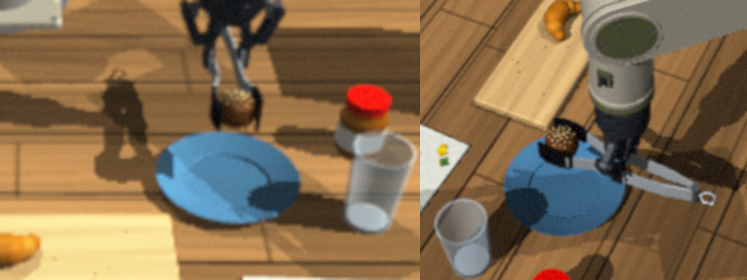

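The roll is held at scene (421.6,215.4) and side (271.2,308). I'll check it against the plate centre (501,321).

```bash
python3 - <<'E'
from h import *
A=viewer.snapshot("scene");B=viewer.snapshot("side")
print(tri(ray(A,421.6,215.4),ray(B,271.2,308)))
s=sensors.sense(); print(s["time"],s["tool_pos"],s["finger_gap"],s["grip_force"],s["ft_force"])
E
```

```text
(array([501.10949422, 318.22436587, 130.85198534]), np.float64(7.311862226078744))
12.525 [398.61051009 320.30783677 114.25572708] 32.59539044613545 40.043431520462036 [-0.21851889 -0.02565982 -1.47352203]
```

```bash
python3 -c "
from bench import r, viewer, sensors
print(r.hand_in())"
```

```text
the job is handed in; nothing more can be done
None
```

The job is handed in at about 12.5 s: the rye roll is pinched in the tongs over the middle of the blue plate, measured within about 3 mm of its centre and roughly 90 mm above it, and only the tongs touched it.

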